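# Park the thick squeegee roller on its draining ramp

## Robot

A 6-joint arm with a two-finger parallel gripper is mounted at the origin on the work surface. World frame = base frame: x ahead of the robot, y to its left, z up, the work surface at z = 0. Lengths are in mm, angles in rad, forces in N, time in s.
With the tool pointing down it reaches from about 350 to 950 mm from the base axis. Payload 17.4 kg.
Tool frame: the origin (TCP) lies midway between the tips of the shut fingers; the grasp point (between the pads) lies 19 mm behind it; z points along the fingers, y is the direction in which the jaws open and shut (so a half turn about z gives the same grasp; the last joint's range is limited). The gripper opens to 93 mm and grips with 3 to 60 N. Pads are 15 mm wide; open, the fingers measure 128 mm over their backs; the gripper's body (75 mm by 188 mm) begins 65 mm behind the grasp point.
Start: joints at [-1.293, 0.116, 1.442, -0, 1.584, -0.038], TCP at [209.63, -641.629, 218.646] pointing down, gripper open.
Joint ranges: [-2.83, 2.83], [-0.83, 2.19], [0.07, 2.5], [-1.14, 4.28], [0.01, 3], [-2.97, 2.97]. Speed limits (rad/s): [1.89, 1.89, 2.22, 3.14, 3.14, 3.14].

## Interface

Orientations are given as a rotation vector (axis times angle).
In Python, from plant import r gives the robot as it stands.
- The arm moves only by the tool step_arm, never from a script. Its argument "commands" is a list of rows, each a list of 3 entries, a list of its own where there are three numbers: the shift along the tool's x, y, z normalised to -1 to 1, where 1 is 0.5 m, then the turn, a rotation vector about the tool's x, y, z normalised to -1 to 1, where 1 is 30 degrees, then the closure, from -1 (fully open) to 1 (shut), so that 0 is half open. In form: [[[x, y, z], [rx, ry, rz], grip], ...]. A call has 1 to 5 rows; each row is the pose to reach, as a shift and turn from the pose commanded when the call began, along the tool's axes at that moment; what a row does not reach only later rows make up. A row lasts 1/12 s, in which the tool goes at most 41.7 mm and 7.16 degrees, less where a joint would pass 70% of its speed; a pose out of reach is approached as far as the arm can. A call with a number of a shift or a turn outside -1 to 1 is refused whole. A call with a gripper value outside its range is refused whole. The fingers move at their own pace and stop on an object; the grip force is fixed at half the most. Time passes only in rows, so rows that repeat a pose let the fingers close. It gives the time, the measured TCP pose, the force and the opening at its end, in the units of the state.
- r.observe(): the state, without advancing time (a new reading comes with each control period).
- r.get_image(name): name is "scene" or "top" or "wrist"; returns a dict with "pixels" (420x560x3 uint8, red, green, blue), "K" (3x3 intrinsics, pixels), "k1" (the pictures are not rectified: a ray, as slopes to the right and down, at radius r is drawn at 1 + k1 r^2 times it, then the intrinsics apply), "extrinsics" (4x4, takes a point from camera to world coordinates). Camera axes: x right, y up, looking along -z (the intrinsics and any distortion apply to the point x, -y, -z); pixel columns grow to the right and rows downward; lengths in mm; the calibration is good to about 2 mm. A picture is of the moment at which its call begins. There is no depth.
- r.close_job(): hands the job in, once; it reports no verdict.
Trained networks look in a picture, given as the dict that the camera call returned (one of the last four; its "shot" number tells which), for a name from the list of things; names that differ only in an ending like _2 or _b are one class to them, and where a whole thing is asked for, a point or a joint stands for the part that bears it (a point fixed in the world has none). Each returns a list of dicts, best first, with "conf" (0 to 1); they miss things now and then, are a little off and sometimes report something else, mostly with a low value. They report only what shows in the picture. A call takes as long as a camera call. They do not tell look-alikes from the thing itself.
- r.trace(query, picture): "mask" (420x560 bool, what is visible of it) and "bbox" ([left, top, right, bottom] in pixels, round what is visible of it).
The state is a dict: "time_s": time; "qpos": joint angles; "joint_velocities": joint speeds; "joint_efforts": joint torques, N m; "tcp_pos": TCP position; "orientation": TCP orientation; "wrist_force": force on the tool from outside, world axes, zero at the start; "wrist_torque": the same for the moment, N m; "opening": opening from 0.0 (shut) to 1.0 (fully open).
Only numpy, scipy, OpenCV 4.12 (cv2) and the standard library are available. Lean on these libraries where they do the work, as an engineer would, in place of code of your own. Each camera call takes 0.05 s, during which the arm holds its last target. There are 200 camera calls.

## Task

Two rubber squeegee rollers lie side by side at the low end of the white draining ramp. With the fingertips, gently and slowly push the thicker one up its lane, never letting it get away or roll back, until it drops into the groove at the top and lies there against the stop. Do not lift or carry it, and leave the thinner roller and everything else on the bench where they are.

Things in the scene. Friction and masses are not known exactly. Their poses are not given: they have to be found in the camera images.
- thick_roller: thick dark rubber roller with steel ends, 54 mm diameter, 100 mm long, 0.28 to 0.56 kg, loose, wet (friction about 0.4), lying across the left or right lane on the landing at the ramp's low end. Origin: mid-length on its axis; y runs along it, x and z turn. Let go on the slope it runs back; faster than 0.25 m/s before the groove counts as got away
- thin_roller: the thin roller: 36 mm diameter, 100 mm long, otherwise alike, lying in the other lane of the ramp; not to be moved. Origin: mid-length on its axis, y along it
- ramp: fixed white plastic draining ramp, 261 mm long, 248 mm wide. Origin: on the bench, centre line, 135 mm from the low end. x points uphill, y left, z up. Two lanes, centre lines at y = +60 and -60 mm, 112 mm wide between 8 mm guide rails 12 mm high (16 mm at the groove). Sill x -135 to -130 mm, 16 mm above the bench; then flat landing to x = -50 mm, 12 mm above the bench
- slope (a point): foot of the slope on the ramp's centre line, at ramp x = -50, z = 12 mm; x runs up along the slope surface, y left, z square to the slope. The grey slope climbs 9 degrees, straight, to the crest at ramp x = +70 mm, z = 31 mm (121 mm along the slope). The thick roller's axis is 27 mm above the surface as it rolls
- stop (a point): centre of the face of the upright stop, at ramp x = 113.5, z = 54 mm; axes as the ramp's; the stop's top is at z = 62 mm. Before it lies the level groove, from the crest (ramp x = 70) to the stop, floor at z = 27 mm, 4 mm below the crest. The thick roller drops into it with 2 mm of play: seated, its axis is at ramp x = 84 to 86.5, z = 54 mm
- amber_bottle: closed amber bottle, 64 mm across, 165 mm tall, standing to the left of the ramp; not to be moved. Origin: centre of its underside
- measuring_cup: open clear cup, 64 mm across the rim, 75 mm tall, to the left of the ramp; not to be moved. Origin: centre of its underside
- film_can: small black can, 32 mm across, 52 mm tall, to the right of the ramp; not to be moved. Origin: centre of its underside
- white_jar: white jar with black cap, 60 mm across, 80 mm tall, to the right of the ramp; not to be moved. Origin: centre of its underside
- bottle_cap: white cap lying on the bench, 36 mm across, 14 mm high, to the right of the ramp; not to be moved. Origin: centre of its underside
- print_tongs: wooden tongs lying beside the ramp's left edge, 160 x 14 x 14 mm; not to be moved. Origin: centre of its underside
Not all that is in view belongs to the job. What is shaped like the thick_roller but green, red or turquoise is not meant.

How it is judged (in metres and radians):
On the way:
1. the thick roller is part way up the slope, rolling on it (x of thick_roller in the frame of slope between 0.03 and 0.115 m and z of thick_roller in the frame of slope between 0.022 and 0.033 m), for 0.1 s.
At the end, for the whole second after the job is handed in: the thick roller rests in the groove at the top of the ramp, within about 5 mm of the stop and square across its lane (within 0.15 rad), not moving; the thin roller is within 20 mm and every other loose thing within 30 mm of where it began (x of thick_roller in the frame of ramp between 0.081 and 0.091 m and z of thick_roller in the frame of ramp between 0.05 and 0.0565 m and angle between the y axis of thick_roller and the y axis of ramp, either way round below 0.15 rad and linear speed of thick_roller below 0.02 m/s and angular speed of thick_roller below 0.5 rad/s and distance of thin_roller from where it was at the start of the episode below 0.02 m and distance of each of amber_bottle, measuring_cup, film_can, white_jar, bottle_cap, print_tongs from where it was at the start of the episode below 0.03 m); the robot touches nothing.
It fails at once if the thick roller got away: it moved faster than 0.25 m/s before reaching the groove (ran back or was flung) (linear speed of thick_roller above 0.25 m/s and x of thick_roller in the frame of ramp below 0.068 m).
It fails at once if the thick roller was lifted more than 8 mm off the ramp ((x of thick_roller in the frame of ramp below -0.05 m and z of thick_roller in the frame of ramp above 0.048 m) or (x of thick_roller in the frame of ramp above -0.05 m and z of thick_roller in the frame of slope above 0.035 m) or z of thick_roller in the frame of ramp above 0.067 m).
It fails at once if the thick roller was squeezed, or pressed with more than 40 N (contact force between the fingers and thick_roller above 40 N).
It fails at once if the thin roller was moved more than 20 mm (distance of thin_roller from where it was at the start of the episode above 0.02 m).
It fails at once if another loose thing was moved more than 30 mm (distance of any of amber_bottle, measuring_cup, film_can, white_jar, bottle_cap, print_tongs from where it was at the start of the episode above 0.03 m).
It also fails if it takes over 40 s, if anything falls off the work surface, if the arm or the gripper's body presses on something with over 40 N, if the wrist force passes 120 N, or if a joint passes its speed limit or range.

## Working session

There is one attempt and no reset: what is moved stays moved. The work goes in short steps, Python scripts to look and compute and a tool call to move; the robot and the scene stay as the last step left them, time stands still between calls to the robot, and variables do not carry over. Pictures are saved under pics/ and viewed, about 8 in all and at most 12, crops included, and the job is handed in when it is done.

Besides the shell and the picture viewer there is one more tool, called after "Call:" in YAML: its name, and indented under it one key for each argument. step_arm: Moves the arm, as the interface text tells. Scaled input: -1 to 1 covers 0.5 m each way for a shift and 30 degrees each way for a turn. Its arguments: {"type":"object","properties":{"commands":{"type":"array"}},"required":["commands"]}

```bash
mkdir -p pics; ls
python3 - <<'E'
from plant import r
import cv2, numpy as np
s=r.observe(); print({k:np.round(v,3).tolist() for k,v in s.items()})
for n in ["scene","top"]:
    p=r.get_image(n); cv2.imwrite(f"pics/{n}0.png",p["pixels"][:,:,::-1])
    print(n,p["K"],p["k1"],np.round(p["extrinsics"],3).tolist())
    for q in ["thick_roller","thin_roller","ramp"]:
        print(q,[(round(d["conf"],2),d["bbox"]) for d in r.trace(q,p)])
E
```

```text
pics
{'time_s': 0.0, 'qpos': [-1.293, 0.116, 1.442, 0.0, 1.584, -0.038], 'joint_velocities': [-0.001, -0.0, 0.001, -0.001, 0.0, 0.001], 'joint_efforts': [0.002, -72.125, -62.262, 0.078, 0.024, -0.0], 'tcp_pos': [209.574, -641.409, 217.887], 'orientation': [-3.101, -0.494, 0.0], 'wrist_force': [-0.57, -0.033, 0.726], 'wrist_torque': [0.064, 0.012, 0.021], 'opening': 1.003}
scene [[484.24811899   0.         280.19734005]
 [  0.         484.24811899 205.52587954]
 [  0.           0.           1.        ]] -0.11852219920874336 [[0.841, -0.367, 0.398, 873.267], [0.541, 0.584, -0.605, -536.702], [-0.01, 0.724, 0.69, 690.367], [0.0, 0.0, 0.0, 1.0]]
thick_roller [(0.93, [219.9, 129.4, 255.2, 167.9]), (0.88, [128.6, 207.9, 184.9, 251.3]), (0.66, [119.2, 286.2, 183.6, 343.2]), (0.56, [225.1, 208.4, 282.3, 259.6])]
thin_roller [(0.95, [278.8, 185.9, 320.2, 218.8])]
ramp [(0.71, [210.6, 183.7, 406.3, 340.4])]
top [[400.70103115   0.         283.57770961]
 [  0.         400.70103115 210.7260807 ]
 [  0.           0.           1.        ]] -0.08996978840950652 [[-0.005, 0.988, -0.156, 394.959], [-0.999, -0.011, -0.038, 10.372], [-0.039, 0.156, 0.987, 794.528], [0.0, 0.0, 0.0, 1.0]]
thick_roller [(0.86, [306.0, 200.6, 361.5, 239.7]), (0.74, [361.2, 280.6, 402.2, 336.5]), (0.65, [438.1, 216.6, 466.1, 270.5]), (0.63, [191.0, 306.2, 250.3, 346.7])]
thin_roller [(0.91, [248.7, 194.9, 300.2, 223.6])]
ramp [(0.67, [204.6, 137.3, 239.1, 180.1]), (0.56, [236.1, 92.3, 396.7, 257.9])]
```

View pics/scene0.png

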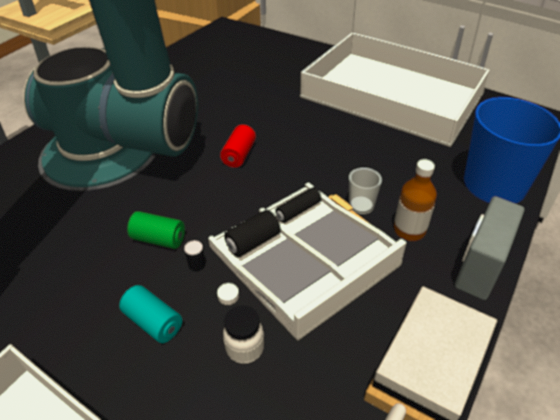

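View pics/top0.png

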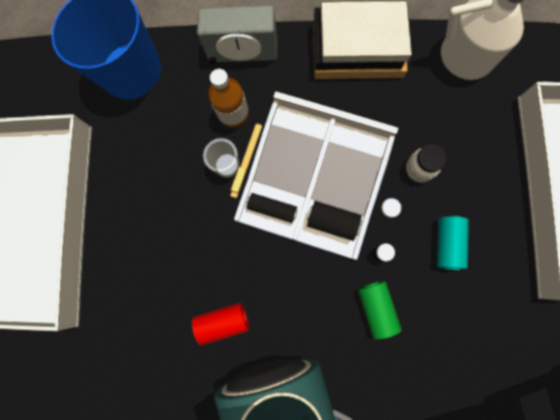

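Top view: ramp corners lie at about (276,95), (397,130), (357,257) and (237,220). The thick roller is in the right lane at (334,220) and the thin one is at (272,207). I'll enlarge the ramp to fit its pose.

Run:
```python
import cv2, numpy as np
a=cv2.imread("pics/top0.png")[85:265,230:405]; b=cv2.imread("pics/scene0.png")[180:345,205:410]
a=cv2.resize(a,None,fx=2.2,fy=3.3,interpolation=cv2.INTER_CUBIC) if 0 else cv2.resize(a,(700,720)[:2],interpolation=cv2.INTER_CUBIC)
a=cv2.resize(a,(583,600),interpolation=cv2.INTER_AREA)
cv2.imwrite("pics/crop_top.png",a)
```

```text
(no output)
```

View pics/crop_top.png

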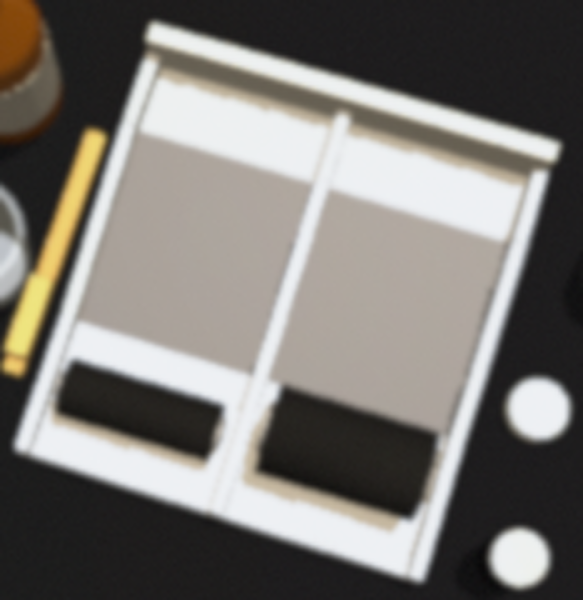

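```bash
cat > h.py <<'E'
import numpy as np, cv2
from scipy.optimize import least_squares
def project(p,P):
    E=np.asarray(p["extrinsics"]); c=(np.atleast_2d(P)-E[:3,3])@E[:3,:3]
    u=np.c_[c[:,0],-c[:,1]]/-c[:,2:]; u=u*(1+p["k1"]*(u**2).sum(1,keepdims=True))
    K=np.asarray(p["K"]); return u*[K[0,0],K[1,1]]+K[:2,2]
def toplane(p,uv,z):
    f=lambda x: (project(p,[[x[0],x[1],z]])[0]-uv)
    return least_squares(f,[450,0]).x
def toworld(pose,P):
    x,y,a=pose; P=np.atleast_2d(P).astype(float); c,s=np.cos(a),np.sin(a)
    return np.c_[x+c*P[:,0]-s*P[:,1], y+s*P[:,0]+c*P[:,1], P[:,2]]
def toramp(pose,w):
    x,y,a=pose; d=np.array(w[:2])-[x,y]; c,s=np.cos(a),np.sin(a)
    return np.array([c*d[0]+s*d[1],-s*d[0]+c*d[1]])
E
python3 - <<'E'
from plant import r
from h import *
p=r.get_image("top")
C=[(152,22,126,124,62),(562,143,126,-124,62),(145,48,113.5,124,62),(556,163,113.5,-124,62),(15,448,-135,124,20),(425,580,-135,-124,20),
(138,133,70,116,31),(505,240,70,-116,31),(78,322,-50,116,12),(313,183,70,4,31),(330,188,70,-4,31),(250,373,-50,4,12)]
C=np.array(C,float); uv=C[:,:2]/3.3333+[230,85]
s=least_squares(lambda q:(project(p,toworld(q,C[:,2:]))-uv).ravel(),[480,0,0],loss="soft_l1")
print("pose",s.x, np.round(s.fun.reshape(-1,2),1).tolist())
np.save("pose.npy",s.x)
q=r.get_image("scene")
for im,n in((p,"top"),(q,"scene")):
  for o,z in (("thick_roller",39),("thin_roller",30)):
    for d in r.trace(o,im)[:4]:
        m=d["mask"]; yx=np.argwhere(m); c=yx.mean(0)[::-1]
        w=toplane(im,c,z); print(n,o,round(d["conf"],2),c.round(1),w.round(1),"ramp",toramp(s.x,w).round(1), m.sum(), cv2.minAreaRect(yx[:,::-1].astype(np.float32)))
# check ramp in scene
print(project(q,toworld(s.x,[(126,124,62),(126,-124,62),(-135,124,24),(-135,-124,24),(-50,116,12),(70,-116,31)])).round(1).tolist())
for o in ["film_can","white_jar","bottle_cap"]:
    for d in r.trace(o,p)[:1]:
        c=np.argwhere(d["mask"]).mean(0)[::-1]; print(o,d["conf"],toramp(s.x,toplane(p,c,20)).round())
E
```

```text
pose [ 5.89402363e+02 -2.44388512e+01 -3.21856010e-01] [[-0.2, -0.1], [-0.5, -0.3], [-0.1, -2.3], [-0.4, -0.4], [0.4, 0.5], [-0.9, 0.2], [-0.1, -0.8], [1.5, 0.8], [-0.3, 0.1], [0.8, 0.2], [-0.4, -0.2], [1.3, 1.5]]
top thick_roller 0.94 [219.4 323.9] [303.2 159.7] ramp [-329.7   84.2] 1513 ((219.20004272460938, 324.1000061035156), (29.409177780151367, 55.97230911254883), 71.56504821777344)
top thick_roller 0.89 [334.5 219.9] [496.  -57.2] ramp [-78.2 -60.6] 1429 ((334.4870300292969, 220.0446319580078), (53.19078826904297, 28.31472396850586), 16.189205169677734)
top thick_roller 0.88 [379.2 309.9] [ 327.8 -135.8] ramp [-213.  -188.4] 1604 ((379.1009521484375, 309.6697692871094), (56.3201904296875, 30.45887565612793), 73.3007583618164)
top thick_roller 0.67 [452.5 242.4] [ 450.5 -279.4] ramp [ -51.1 -285.8] 1511 ((452.5, 242.5), (53.0, 29.0), 90.0)
top thin_roller 0.55 [271.8 207.5] [522.7  62.5] ramp [-90.8  61.4] 873 ((271.8594055175781, 207.51132202148438), (51.922462463378906, 17.98242950439453), 15.376249313354492)
scene thick_roller 0.87 [150.3 313.4] [ 457.4 -287.5] ramp [ -42.1 
[... 490 characters left out ...]
63 [237.8 145.8] [311.9 147.5] ramp [-317.6   75.3] 937 ((237.86155700683594, 145.4923095703125), (23.814666748046875, 43.90829086303711), 29.74488067626953)
scene thin_roller 0.87 [298.3 204.5] [521.5  63.9] ramp [-92.3  62.3] 857 ((298.44024658203125, 204.60398864746094), (18.68187141418457, 49.233280181884766), 59.620872497558594)
scene thin_roller 0.36 [194.5 255.9] [ 433.5 -149.7] ramp [-108.3 -168.1] 484 ((194.30198669433594, 256.01983642578125), (30.348634719848633, 18.109676361083984), 84.2894058227539)
[[406.0, 242.3], [298.0, 319.6], [307.5, 182.9], [207.5, 238.2], [332.1, 210.6], [279.3, 304.8]]
film_can 0.75 [-107. -169.]
white_jar 0.65 [  91. -202.]
bottle_cap 0.53 [ -19. -158.]
```

Pose is consistent in both views: thick roller at ramp (-80,-60). I'll write a helper that gives the step to a ramp-frame target and start the transit.

```bash
cat > go.py <<'E'
# go.py x y z : normalised shift/turn from the present pose to a TCP target in the ramp frame, tool down, tool x uphill
import sys
from plant import r
from h import *
from scipy.spatial.transform import Rotation as R
pose=np.load("pose.npy"); s=r.observe(); T=R.from_rotvec(s["orientation"]); t=np.array(s["tcp_pos"])
print("t",round(s["time_s"],2),"ramp xyz",toramp(pose,t).round(1),round(t[2],1),"F",np.round(s["wrist_force"],1),"open",round(s["opening"],2),"q6",round(s["qpos"][5],2))
w=toworld(pose,[[float(a) for a in sys.argv[1:4]]])[0]
G=R.from_euler("z",pose[2])*R.from_euler("x",np.pi)
print("shift",(T.inv().apply(w-t)/500).round(4),"turn",((T.inv()*G).as_rotvec(degrees=True)/30).round(4))
E
python3 go.py -126 -60 130
```

```text
t 0.85 ramp xyz [-165.  -705.6] 218.7 F [-0.7  0.3 -0.3] open 1.0 q6 -0.04
shift [ 0.8314 -0.9911  0.1773] turn [ 1.0000e-04 -0.0000e+00  1.2178e+00]
```

Call:
step_arm:
  commands:
    - [[0.27, -0.32, 0.0], [0, 0, 0.9], 0]
    - [[0.27, -0.32, 0.0], [0, 0, 0.9], 0]
    - [[0.27, -0.32, 0.0], [0, 0, 0.9], 0]
    - [[0.27, -0.32, 0.0], [0, 0, 0.9], 0]
    - [[0.27, -0.32, 0.0], [0, 0, 0.9], 0]

```text
time_s: 1.27
tcp_pos: [288.1, -446.7, 218.5]
orientation: [3.131, -0.255, 0.0]
wrist_force: [1.1, 0.5, 0.6]
opening: 0.693
```

```bash
python3 go.py -126 -60 130
```

```text
t 1.27 ramp xyz [-152.2 -495.9] 218.5 F [1.1 0.5 0.6] open 0.69 q6 0.69
shift [ 0.19   -0.8525  0.177 ] turn [ 0.00e+00 -2.00e-04  3.04e-01]
```

Call:
step_arm:
  commands:
    - [[0.19, -0.8525, 0.05], [0, 0, 0.304], 0]
    - [[0.19, -0.8525, 0.05], [0, 0, 0.304], 0]
    - [[0.19, -0.8525, 0.05], [0, 0, 0.304], 0]
    - [[0.19, -0.8525, 0.05], [0, 0, 0.304], 0]
    - [[0.19, -0.8525, 0.05], [0, 0, 0.304], 0]

```text
time_s: 1.68
tcp_pos: [363.7, -254.3, 207.0]
orientation: [3.102, -0.493, 0.001]
wrist_force: [1.4, -0.5, 0.2]
opening: 0.502
```

```bash
python3 go.py -126 -60 100
```

```text
t 1.68 ramp xyz [-141.4 -289.5] 207.0 F [ 1.4 -0.5  0.2] open 0.5 q6 1.22
shift [ 0.0337 -0.4588  0.2138] turn [ 0.0005 -0.0016  0.0129]
```

Call:
step_arm:
  commands:
    - [[0.0337, -0.4588, 0.1], [0, 0, 0.013], 0]
    - [[0.0337, -0.4588, 0.1], [0, 0, 0.013], 0]
    - [[0.0337, -0.4588, 0.1], [0, 0, 0.013], 0]
    - [[0.0337, -0.4588, 0.1], [0, 0, 0.013], 0]
    - [[0.0337, -0.4588, 0.1], [0, 0, 0.013], 0]

```text
time_s: 2.1
tcp_pos: [440.9, -65.7, 162.6]
orientation: [3.101, -0.503, 0.002]
wrist_force: [0.5, -0.4, 0.2]
opening: 0.5
```

Call:
step_arm:
  commands:
    - [[0, -0.0512, 0.08], [0, 0, 0], 0]
    - [[0, -0.0512, 0.08], [0, 0, 0], 0]
    - [[0, -0.0512, 0.08], [0, 0, 0], 0]

```text
time_s: 2.35
tcp_pos: [447.9, -42.2, 120.7]
orientation: [3.102, -0.498, -0.005]
wrist_force: [-0.8, -0.4, 0.3]
opening: 0.5
```

```bash
python3 go.py -127 -60 27
python3 - <<'E'
from plant import r
import cv2,numpy as np
from h import *
pose=np.load("pose.npy")
for n in ["wrist","scene"]:
    p=r.get_image(n); cv2.imwrite(f"pics/{n}1.png",p["pixels"][:,:,::-1])
    for d in r.trace("thick_roller",p):
        c=np.argwhere(d["mask"]).mean(0)[::-1]; print(n,round(d["conf"],2),c.round(),toramp(pose,toplane(p,c,39)).round(1))
    print(project(p,toworld(pose,[(-135,-124,24),(-50,-4,12),(70,-4,31),(-80,-110,39),(-80,-10,39)])).round(0).tolist())
E
```

```text
t 2.35 ramp xyz [-128.6  -61.6] 120.7 F [-0.8 -0.4  0.3] open 0.5 q6 1.74
shift [ 0.0039 -0.0033  0.1874] turn [0.0012 0.0064 0.006 ]
wrist 0.83 [556. 108.] [ -51.6 -245.9]
wrist 0.76 [272. 149.] [-80.7 -55.7]
wrist 0.7 [417. 278.] [-178.4 -166.1]
wrist 0.46 [423. 189.] [-108.5 -162. ]
[[362.0, 218.0], [202.0, 101.0], [185.0, -106.0], [353.0, 148.0], [205.0, 148.0]]
scene 0.92 [252. 233.] [-81.4 -59.7]
scene 0.91 [150. 313.] [ -41.8 -291.2]
scene 0.73 [232. 156.] [-295.7   45.5]
scene 0.68 [156. 229.] [-202.9 -194.1]
[[207.0, 238.0], [286.0, 239.0], [330.0, 271.0], [230.0, 246.0], [273.0, 221.0]]
```

View pics/wrist1.png

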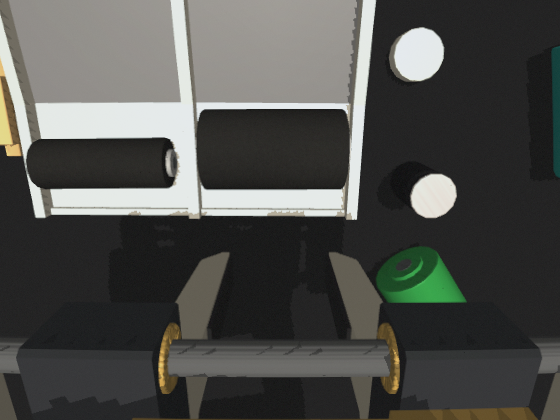

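The wrist view shows the thick roller (x 197–348, y 110–188) lying square. Both fingertips are on the low side of it, with the green decoy clear. Descending behind it.

Call:
step_arm:
  commands:
    - [[0.002, 0, 0.08], [0, 0, 0], 0]
    - [[0.002, 0, 0.14], [0, 0, 0], 0]
    - [[0.002, 0, 0.17], [0, 0, 0], 0]
    - [[0.002, 0, 0.186], [0, 0, 0], 0]
    - [[0.002, 0, 0.186], [0, 0, 0], 0]

```text
time_s: 2.97
tcp_pos: [449.3, -44.6, 29.1]
orientation: [3.101, -0.505, -0.001]
wrist_force: [0.0, 0.5, -0.5]
opening: 0.5
```

```bash
python3 go.py -115 -60 27
python3 - <<'E'
from plant import r
import cv2,numpy as np
from h import *
a=[]
for n in ["scene","wrist"]:
    p=r.get_image(n)["pixels"][:,:,::-1]; a.append(cv2.resize(p[160:300,160:350] if n=="scene" else p,(400,300)))
cv2.imwrite("pics/down.png",np.hstack(a))
E
```

```text
t 2.97 ramp xyz [-126.6  -63.4] 29.1 F [ 0.   0.5 -0.5] open 0.5 q6 1.74
shift [ 0.0231 -0.0068  0.0042] turn [ 0.0004  0.0017 -0.002 ]
```

View pics/down.png

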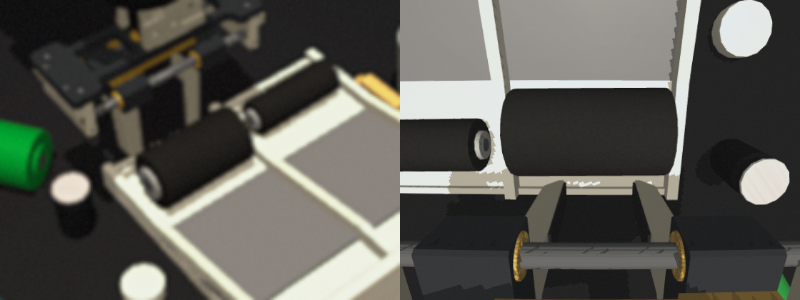

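Call:
step_arm:
  commands:
    - [[0.006, -0.007, 0.003], [0, 0, 0], 0]
    - [[0.01, -0.012, 0.004], [0, 0, 0], 0]
    - [[0.014, -0.013, 0.004], [0, 0, 0], 0]
    - [[0.018, -0.013, 0.004], [0, 0, 0], 0]
    - [[0.022, -0.013, 0.004], [0, 0, 0], 0]

```text
time_s: 3.48
tcp_pos: [462.5, -41.0, 27.8]
orientation: [-3.101, 0.502, -0.0]
wrist_force: [0.1, -0.7, 0.9]
opening: 0.498
```

Call:
step_arm:
  commands:
    - [[0.005, 0, 0], [0, 0, 0], 0]
    - [[0.01, 0, 0], [0, 0, 0], 0]
    - [[0.015, 0, 0], [0, 0, 0], 0]
    - [[0.02, 0, 0], [0, 0, 0], 0]
    - [[0.025, 0, 0], [0, 0, 0], 0]

```text
time_s: 3.9
tcp_pos: [474.2, -45.1, 27.6]
orientation: [3.101, -0.503, 0.0]
wrist_force: [0.1, -0.8, 0.3]
opening: 0.496
```

```bash
cat > look.py <<'E'
import sys
from plant import r
from h import *
pose=np.load("pose.npy"); n,z=sys.argv[1],float(sys.argv[2]); p=r.get_image(n)
if len(sys.argv)>3: cv2.imwrite(sys.argv[3],p["pixels"][:,:,::-1])
for d in r.trace("thick_roller",p):
    yx=np.argwhere(d["mask"]); c=yx.mean(0)[::-1]; w=toramp(pose,toplane(p,c,z))
    if abs(w[1]+60)<25: print(n,round(d["conf"],2),w.round(1),len(yx),[np.round(v,1) for v in cv2.minAreaRect(yx[:,::-1].astype(np.float32))])
E
python3 go.py -90 -57 27; python3 look.py scene 39; python3 look.py wrist 39
```

```text
t 3.9 ramp xyz [-102.7  -56.1] 27.6 F [ 0.1 -0.8  0.3] open 0.5 q6 1.74
shift [0.0254 0.0019 0.0012] turn [ 0.     -0.0001  0.0008]
scene 0.74 [-67.1 -58.8] 1659 [array([257. , 237.4]), array([30.2, 58.3]), np.float64(59.5)]
wrist 0.92 [-64.5 -56.5] 29336 [array([283.5, 201.5]), array([121., 249.]), np.float64(90.0)]
```

Call:
step_arm:
  commands:
    - [[0.005, 0, 0], [0, 0, 0], 0]
    - [[0.01, 0, 0], [0, 0, 0], 0]
    - [[0.015, 0, 0], [0, 0, 0], 0]
    - [[0.02, 0, 0], [0, 0, 0], 0]
    - [[0.025, 0, 0], [0, 0, 0], 0]

```text
time_s: 4.52
tcp_pos: [486.1, -49.0, 27.6]
orientation: [3.101, -0.503, 0.0]
wrist_force: [0.3, 2.0, -0.2]
opening: 0.5
```

Call:
step_arm:
  commands:
    - [[0.005, 0, -0.0008], [0, 0, 0], 0]
    - [[0.01, 0, -0.0016], [0, 0, 0], 0]
    - [[0.015, 0, -0.0024], [0, 0, 0], 0]
    - [[0.02, 0, -0.0032], [0, 0, 0], 0]
    - [[0.025, 0, -0.004], [0, 0, 0], 0]

```text
time_s: 4.93
tcp_pos: [497.9, -53.0, 29.6]
orientation: [-3.101, 0.503, 0.0]
wrist_force: [-3.6, 0.7, 1.7]
opening: 0.5
```

```bash
python3 go.py -77 -57 29; python3 look.py scene 41;python3 look.py wrist 41
```

```text
t 4.93 ramp xyz [-77.8 -56. ] 29.6 F [-3.6  0.7  1.7] open 0.5 q6 1.74
shift [0.0016 0.002  0.0013] turn [-0.      0.0003  0.0008]
scene 0.79 [-41.6 -59.5] 1635 [array([265.3, 244.2]), array([31.1, 58.5]), np.float64(56.3)]
wrist 0.89 [-41.8 -56.5] 29440 [array([283. , 206.5]), array([123., 248.]), np.float64(90.0)]
```

Call:
step_arm:
  commands:
    - [[0.006, 0, -0.001], [0, 0, 0], 0]
    - [[0.012, 0, -0.0019], [0, 0, 0], 0]
    - [[0.018, 0, -0.0029], [0, 0, 0], 0]
    - [[0.024, 0, -0.0038], [0, 0, 0], 0]
    - [[0.03, 0, -0.0048], [0, 0, 0], 0]

```text
time_s: 5.55
tcp_pos: [512.2, -57.7, 32.0]
orientation: [-3.101, 0.503, 0.0]
wrist_force: [-2.8, 1.3, 1.8]
opening: 0.5
```

Call:
step_arm:
  commands:
    - [[0.006, 0, -0.001], [0, 0, 0], 0]
    - [[0.012, 0, -0.0019], [0, 0, 0], 0]
    - [[0.018, 0, -0.0029], [0, 0, 0], 0]
    - [[0.024, 0, -0.0038], [0, 0, 0], 0]
    - [[0.03, 0, -0.0048], [0, 0, 0], 0]

```text
time_s: 5.97
tcp_pos: [526.4, -62.5, 34.4]
orientation: [-3.101, 0.503, 0.0]
wrist_force: [-3.8, 1.5, 1.8]
opening: 0.501
```

```bash
python3 go.py -47 -57 34; python3 look.py scene 46;python3 look.py wrist 46
```

```text
t 5.97 ramp xyz [-47.7 -56. ] 34.4 F [-3.8  1.5  1.8] open 0.5 q6 1.73
shift [0.0014 0.002  0.0008] turn [0.     0.0001 0.0008]
scene 0.64 [-11.2 -59.6] 1753 [array([275.5, 253. ]), array([31. , 60.2]), np.float64(59.0)]
wrist 0.8 [-11.6 -56.4] 29129 [array([283. , 207.1]), array([248.1, 123.4]), np.float64(0.3)]
```

Call:
step_arm:
  commands:
    - [[0.006, 0, -0.001], [0, 0, 0], 0]
    - [[0.012, 0, -0.0019], [0, 0, 0], 0]
    - [[0.018, 0, -0.0029], [0, 0, 0], 0]
    - [[0.024, 0, -0.0038], [0, 0, 0], 0]
    - [[0.03, 0, -0.0048], [0, 0, 0], 0]

```text
time_s: 6.58
tcp_pos: [540.7, -67.2, 36.8]
orientation: [3.101, -0.503, -0.0]
wrist_force: [-3.4, 0.8, 1.8]
opening: 0.5
```

Call:
step_arm:
  commands:
    - [[0.006, 0, -0.001], [0, 0, 0], 0]
    - [[0.012, 0, -0.0019], [0, 0, 0], 0]
    - [[0.018, 0, -0.0029], [0, 0, 0], 0]
    - [[0.024, 0, -0.0038], [0, 0, 0], 0]
    - [[0.03, 0, -0.0048], [0, 0, 0], 0]

```text
time_s: 7.0
tcp_pos: [554.9, -71.9, 39.2]
orientation: [-3.101, 0.503, 0.0]
wrist_force: [-3.4, 1.3, 1.6]
opening: 0.499
```

Call:
step_arm:
  commands:
    - [[0.006, 0, -0.001], [0, 0, 0], 0]
    - [[0.012, 0, -0.0019], [0, 0, 0], 0]
    - [[0.018, 0, -0.0029], [0, 0, 0], 0]
    - [[0.024, 0, -0.0038], [0, 0, 0], 0]
    - [[0.03, 0, -0.0048], [0, 0, 0], 0]

```text
time_s: 7.42
tcp_pos: [569.1, -76.7, 41.6]
orientation: [-3.101, 0.503, 0.0]
wrist_force: [-2.7, 0.9, 2.3]
opening: 0.498
```

```bash
python3 go.py -2 -57 41.5; python3 look.py scene 53;python3 look.py wrist 53
```

```text
t 7.42 ramp xyz [ -2.7 -56. ] 41.6 F [-2.7  0.9  2.3] open 0.5 q6 1.71
shift [0.0014 0.0021 0.0002] turn [-0.      0.      0.0008]
scene 0.62 [ 33.5 -59.4] 1897 [array([291.9, 265.4]), array([32.2, 61.6]), np.float64(56.3)]
wrist 0.88 [ 33.3 -56.5] 29574 [array([283., 206.]), array([124., 250.]), np.float64(90.0)]
```

Call:
step_arm:
  commands:
    - [[0.006, 0, -0.001], [0, 0, 0], 0]
    - [[0.012, 0, -0.0019], [0, 0, 0], 0]
    - [[0.018, 0, -0.0029], [0, 0, 0], 0]
    - [[0.024, 0, -0.0038], [0, 0, 0], 0]
    - [[0.03, 0, -0.0048], [0, 0, 0], 0]

```text
time_s: 8.03
tcp_pos: [583.4, -81.4, 44.1]
orientation: [-3.101, 0.503, -0.0]
wrist_force: [-3.3, 1.4, 1.2]
opening: 0.5
```

Call:
step_arm:
  commands:
    - [[0.005, 0, -0.0008], [0, 0, 0], 0]
    - [[0.01, 0, -0.0016], [0, 0, 0], 0]
    - [[0.015, 0, -0.0024], [0, 0, 0], 0]
    - [[0.02, 0, -0.003], [0, 0, 0], 0]
    - [[0.025, 0, -0.003], [0, 0, 0], 0]

```text
time_s: 8.45
tcp_pos: [595.2, -85.4, 45.5]
orientation: [-3.101, 0.503, -0.0]
wrist_force: [-3.5, 1.6, 2.3]
opening: 0.503
```

Call:
step_arm:
  commands:
    - [[0.004, 0, 0], [0, 0, 0], 0]
    - [[0.008, 0, 0], [0, 0, 0], 0]
    - [[0.012, 0, 0], [0, 0, 0], 0]
    - [[0.016, 0, 0], [0, 0, 0], 0]
    - [[0.02, 0, 0], [0, 0, 0], 0]

```text
time_s: 8.87
tcp_pos: [604.8, -88.6, 45.5]
orientation: [3.101, -0.503, 0.001]
wrist_force: [0.3, 0.0, -0.0]
opening: 0.501
```

```bash
python3 go.py 47 -57 45; python3 look.py scene 57;python3 look.py wrist 57
```

```text
t 8.87 ramp xyz [ 34.9 -56. ] 45.5 F [ 0.3  0.  -0. ] open 0.5 q6 1.71
shift [0.0242 0.002  0.0009] turn [-0.     -0.0009  0.0008]
scene 0.62 [ 70.6 -58.6] 2028 [array([307.1, 277.4]), array([33.6, 64.6]), np.float64(56.3)]
wrist 0.66 [ 76.7 -56.4] 29894 [array([283. , 193.5]), array([250., 123.]), np.float64(-0.0)]
```

Call:
step_arm:
  commands:
    - [[0.004, 0, 0], [0, 0, 0], 0]
    - [[0.008, 0, 0], [0, 0, 0], 0]
    - [[0.012, 0, 0], [0, 0, 0], 0]
    - [[0.016, 0, 0], [0, 0, 0], 0]
    - [[0.02, 0, 0], [0, 0, 0], 0]

```text
time_s: 9.48
tcp_pos: [614.2, -91.7, 45.5]
orientation: [-3.101, 0.503, -0.0]
wrist_force: [0.4, 0.3, 0.1]
opening: 0.501
```

```bash
python3 go.py 50 -57 45; python3 look.py scene 54;python3 look.py wrist 54
```

```text
t 9.48 ramp xyz [ 44.7 -55.9] 45.5 F [0.4 0.3 0.1] open 0.5 q6 1.7
shift [0.0105 0.0021 0.0009] turn [-0.     -0.      0.0009]
scene 0.69 [ 83.3 -58.2] 1905 [array([312. , 283.5]), array([31.2, 65.6]), np.float64(55.1)]
wrist 0.67 [ 85.5 -56.2] 28558 [array([283. , 194.5]), array([121., 246.]), np.float64(90.0)]
```

The roller appears seated with no contact force. Backing off, rising, then checking.

Call:
step_arm:
  commands:
    - [[-0.02, 0, -0.01], [0, 0, 0], 0]
    - [[-0.05, 0, -0.04], [0, 0, 0], 0]
    - [[-0.08, 0, -0.1], [0, 0, 0], 0]
    - [[-0.1, 0, -0.18], [0, 0, 0], 0]
    - [[-0.1, 0, -0.26], [0, 0, 0], 0]

```text
time_s: 10.1
tcp_pos: [564.5, -75.2, 176.5]
orientation: [-3.101, 0.502, 0.003]
wrist_force: [0.9, 0.5, 0.4]
opening: 0.499
```

Call:
step_arm:
  commands:
    - [[-0.2, 0, -0.06], [0, 0, 0], 0]
    - [[-0.2, 0, -0.06], [0, 0, 0], 0]
    - [[-0.2, 0, -0.06], [0, 0, 0], 0]
    - [[-0.2, 0, -0.06], [0, 0, 0], 0]
    - [[-0.2, 0, -0.06], [0, 0, 0], 0]

```text
time_s: 10.52
tcp_pos: [471.4, -44.0, 206.4]
orientation: [-3.101, 0.502, -0.004]
wrist_force: [0.1, -0.2, -0.1]
opening: 0.504
```

```bash
python3 go.py -100 -57 200; python3 look.py top 54 pics/top_end.png; python3 look.py scene 54 pics/scene_end.png
python3 - <<'E'
import cv2,numpy as np
a=cv2.resize(cv2.imread("pics/top_end.png")[80:270,180:460],(400,271)); b=cv2.resize(cv2.imread("pics/scene_end.png")[130:370,110:430],(400,300))
cv2.imwrite("pics/end.png",np.hstack([np.pad(a,((0,29),(0,0),(0,0))),b]))
from plant import r
from h import *
p=r.get_image("scene"); pose=np.load("pose.npy")
for d in r.trace("thin_roller",p)[:1]: print("thin",toramp(pose,toplane(p,np.argwhere(d["mask"]).mean(0)[::-1],30)).round(1))
E
```

```text
t 10.52 ramp xyz [-105.7  -55.9] 206.4 F [ 0.1 -0.2 -0.1] open 0.5 q6 1.74
shift [0.0114 0.0022 0.0128] turn [-0.0008 -0.0046  0.0015]
scene 0.61 [ 83.3 -57.8] 1908 [array([312.3, 283.3]), array([31.3, 65.2]), np.float64(56.3)]
thin [-91.9  61.5]
```

View pics/end.png

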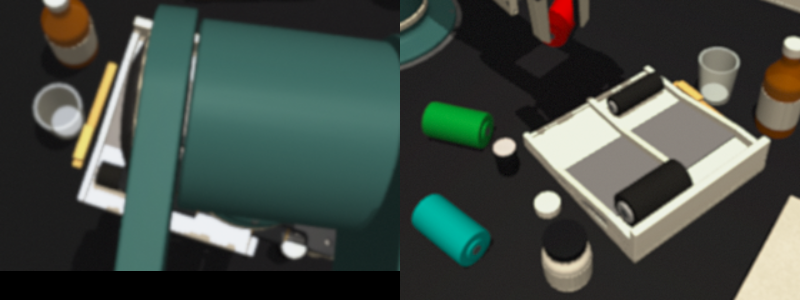

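The picture shows the thick roller lying in the groove against the stop. The thin roller and everything else are in place, and the arm is clear. Handing in.

```bash
python3 -c "
from plant import r
print(r.close_job())"
```

```text
the job is handed in; nothing more can be done
None
```

The thick roller is in the groove at the top of its lane (the right one), and I handed the job in. No verdict was reported.

I set the half-open fingertips behind it at the low end and pushed at about 25–36 mm/s. I slowed to about 24 mm/s at the crest, then backed off. The run took about 10.5 s of the 40 s. The pushing force, read after each move, stayed around 4 N.

Last checks:
- **Thick roller:** with the fingers still just behind it, the wrist camera put its axis at ramp x = 85.5 mm and the scene camera at 83.3 mm. The seated range is 84 to 86.5 mm. After I withdrew, the scene camera again read 83.3 mm. The 2 mm difference is within the camera calibration error. It looks square across the lane.
- **Thin roller:** the scene camera put it within about 1 mm of where it started.
- **Other things on the bench:** I checked these only by eye, and they look unmoved.
- **Arm:** it ended about 200 mm above the bench, touching nothing, with the wrist force near zero.
- **Failed check:** the last top-camera picture gave no measurement of the roller, because the arm hid that lane.

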